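# Seat a tube in a welding jig and snap the toggle clamp over

### The job

In the welding jig that has the long square tube in it, push the tube along its channel until its end is fully home against the end stop, and then push that jig's clamp handle over past its centre so that it snaps closed and the pad holds the tube down. Only push with the fingertips: do not lift the tube, leave the empty jig's clamp open and leave everything lying about where it is.

Things in the scene. Friction and masses are not known exactly. Their poses are not given: they have to be found in the camera images.
- jig_a: steel welding jig A: the one that holds the tube; bolted down. Origin on the bench under the channel's centre line; x along the channel to the end stop (away from the robot), y to the side of its clamp, z up. Base plate 12 mm thick, x -130..+115, y -35..+85 mm. Channel: two rails, x -60..+85, inner faces y = +-16.5, tops 27 mm above the bench. 
- stop_a (a point): centre of the face of jig A's end stop, at x = +90 mm of the jig, 27 mm above the bench. The stop is a block 46 mm wide, its top 46 mm above the bench
- tube_center (a point): centre of the workpiece: bright square tube, 160 mm long, 30 x 30 mm, 3 mm wall, open ends, about 0.3 kg, loose in jig A's channel, underside 12 and top 42 mm above the bench; x along its length (to the stop), z up. Starts 20 to 45 mm short of the stop. Its near end, facing the robot, sticks out of the rails
- tube_far_end (a point): centre of the tube's far end face, 80 mm from its centre along x, the face that must meet the end stop
- clamp_a_pivot (a point): pivot of jig A's over-centre clamp: at x = +20, y = +50 mm of the jig, 60 mm above the bench, axis along the jig's x, between two steel cheeks 68 mm high. Handle and clamp arm (50 mm bar with a rubber pad at its end) are one bent lever: open, the handle leans outwards (+y) and the arm points up; pushing the handle towards the channel (-y) brings the arm down on the tube
- clamp_a (a joint): angle of jig A's clamp lever, rad: 0 = open (handle leans 0.75 rad outwards, away from the channel), 0.75 = handle upright, the dead centre; a spring drives it back to 0 below that and on to closed above it. It closes at about 1.25 on the tube (1.36 if nothing is there). Flipping it takes up to about 6 N at the knob
- clamp_a_knob (a point): centre of the 22 mm round knob at the end of jig A's clamp handle (rod with 18 mm thick rubber grip), 95 mm from the pivot. Open: y = +115 mm of the jig, 130 mm above the bench; upright: 155 mm above it; closed on the tube: y = +4 mm, 143 mm above the bench. x = +20 mm always
- jig_b: steel welding jig B: same as A, with the same clamp, but empty, to be left alone; bolted down. Origin on the bench under the channel's centre line; x along the channel to the end stop (away from the robot), y to the side of its clamp, z up. Base plate 12 mm thick, x -130..+115, y -35..+85 mm. Channel: two rails, x -60..+85, inner faces y = +-16.5, tops 27 mm above the bench. 
- clamp_b (a joint): angle of jig B's clamp lever, as for jig A: 0 = open. It must stay open
- nut: loose bystander, to be left where it is; steel nut 34 mm across, 16 mm high, lying on jig A's plate; origin under its centre
- magnet: loose bystander, to be left where it is; grey welding magnet 56 x 16 x 34 mm on jig B's plate; origin under its centre
- offcut: loose bystander, to be left where it is; short piece of the same square tube, 50 x 30 x 30 mm, lying on jig A's plate beside the channel; origin under its centre
- spray_can: loose bystander, to be left where it is; standing spray can 64 mm wide, 120 mm high; origin under its centre
- hammer: loose bystander, to be left where it is; hammer lying on the bench; origin at its underside
- wrench: loose bystander, to be left where it is; wrench lying on the bench; origin at its underside
- brush: loose bystander, to be left where it is; brush lying on the bench; origin at its underside
Not all that is in view belongs to the job. Leave any turquoise look-alike of the part that bears tube_center alone.

How it is judged (in metres and radians):
On the way, in this order (a step that is already met when the one before it is completed fails the run):
1. the tube is home against the end stop (within 4 mm) while the clamp is still open (x of tube_far_end in the frame of jig_a above 0.086 m and angle between tube_center's own z axis and vertical below 0.05 rad and value of joint clamp_a below 0.4 rad), for 0.2 s.
2. the clamp has snapped closed on the tube (x of tube_far_end in the frame of jig_a above 0.086 m and angle between tube_center's own z axis and vertical below 0.05 rad and value of joint clamp_a above 1.15 rad), for 0.2 s.
At the end, for the whole second after the job is handed in: The tube lies flat in jig A's channel with its far end within 4 mm of the stop, jig A's clamp is snapped closed (1.15 to 1.31 rad) with its pad pressing on the tube (over 1.5 N), jig B's clamp is open, and everything is at rest (all of step 2 and value of joint clamp_a below 1.31 rad and contact force between clamp_a and tube above 1.5 N and value of joint clamp_b below 0.2 rad and linear speed of tube below 0.01 m/s and y of tube_center in the frame of jig_a between -0.006 and 0.006 m); the robot touches nothing.
It fails at once if the tube is lifted more than 10 mm or tipped out of its channel (z of tube_center in the frame of jig_a above 0.037 m or angle between tube_center's own z axis and vertical above 0.25 rad).
It fails at once if the empty jig's clamp is moved (value of joint clamp_b above 0.4 rad).
It fails at once if a bystander is shifted by more than 20 mm (distance of any of nut, magnet, offcut, spray_can, hammer, wrench, brush from where it was at the start of the episode above 0.02 m).
It also fails if it takes over 48 s, if anything falls off the work surface, if the arm or the gripper's body presses on something with over 40 N, if the wrist force passes 120 N, or if a joint passes its speed limit or range.

### The arm

A 7-joint arm with a two-finger parallel gripper is mounted at the origin on the work surface. World frame = base frame: x ahead of the robot, y to its left, z up, the work surface at z = 0. Lengths are in m, angles in degrees, forces in N, time in s.
With the tool pointing down it reaches from about 0.425 to 0.875 m from the base axis. Payload 4.7 kg.
Tool frame: the origin (TCP) lies on the mounting face of the last link; the fingertips stand 182 mm ahead of it and the grasp point (between the pads) lies 164 mm ahead of it; z points along the fingers, y is the line along which they close (so a half turn about z gives the same grasp; the last joint's range is limited). The gripper opens to 87 mm and grips with 3 to 60 N. Pads are 19 mm wide; open, the fingers measure 117 mm over their backs; the gripper's body (75 mm by 190 mm) begins 51 mm behind the grasp point.
Start: joints at [-74.421, 18.392, -4.016, 83.108, 1.295, 78.541, -3.26], TCP at [0.166, 0.629, 0.405] pointing down, gripper open.
Joint ranges: [-163.93, 163.93], [-17.29, 119.83], [-79.2, 71.16], [3.27, 140.29], [-89.18, 269.18], [5.43, 117.66], [-154.24, 154.24]. Speed limits (degrees/s): [147.25, 147.25, 180, 180, 180, 180, 180].

### API

Orientations are given as [roll, pitch, yaw] about the fixed x, y, z axes, in that order (R = Rz(yaw) Ry(pitch) Rx(roll)).
In Python, from cell import env gives the robot as it stands.
- The arm moves only by the tool servo_tool, never from a script. Its argument "plan" is a list of rows, each an object with "xyz": the shift along the tool's x, y, z in cm, a list of three; "twist": the turn, a rotation vector about the tool's x, y, z in degrees, a list of three; "jaw": the closure, from 0 (fully open) to 1 (shut). In form: [{"xyz": [x, y, z], "twist": [wx, wy, wz], "jaw": jaw}, ...]. A call has 1 to 10 rows; each row is the pose to reach, as a shift and turn from the pose commanded when the call began, along the tool's axes at that moment; what a row does not reach only later rows make up. A row lasts 1/12 s, in which the tool goes at most 41.7 mm and 7.16 degrees, less where a joint would pass 70% of its speed; a pose out of reach is approached as far as the arm can. A call with a gripper value outside its range is refused whole. The fingers move at their own pace and stop on an object; "newtons" is the grip in N (left out, the last holds). Time passes only in rows, so rows that repeat a pose let the fingers close. It gives the time, the measured TCP pose, the force, the opening and the grip force at its end, in the units of the state.
- env.get_obs(): the state, without advancing time (a new reading comes with each control period).
- env.read_camera(name): name is "scene" or "top"; returns a dict with "img" (480x640x3 uint8, red, green, blue), "camera_matrix" (3x3 intrinsics, pixels), "R" (3x3) and "t" (3): a world point X has camera coordinates R X + t. Camera axes: x right, y down, z forward; pixel columns grow to the right and rows downward; lengths in m; the calibration is good to about 2 mm. A picture is of the moment at which its call begins. There is no depth.
- env.sign_off(): hands the job in; it is judged then, once.
The state is a dict: "time_s": time; "qpos": joint angles; "joint_velocities": joint speeds; "effort": joint torques, N m; "tool_pos": TCP position; "tool_rot": TCP orientation; "force": force on the tool from outside, world axes, zero at the start; "wrist_torque": the same for the moment, N m; "grip_width": finger opening in m; "grasp_force": force on a finger pad.
Only numpy, scipy, OpenCV 4.12 (cv2) and the standard library are available. Lean on these libraries where they do the work, as an engineer would, in place of code of your own. Each camera call takes 0.05 s, during which the arm holds its last target. There are 200 camera calls.

## Working session

There is one attempt and no reset: what is moved stays moved. The work goes in short steps, Python scripts to look and compute and a tool call to move; the robot and the scene stay as the last step left them, time stands still between calls to the robot, and variables do not carry over. Pictures are saved under pics/ and viewed, at most 10 in all, crops included, and the job is handed in when it is done.

Besides the shell and the picture viewer there is one more tool, called after "Emit:" as name(argument=value, ...) on one line, values as JSON. servo_tool: Moves the arm, as the interface text tells. Its arguments: {"type":"object","properties":{"plan":{"type":"array","items":{"type":"object","properties":{"xyz":{"type":"array","items":{"type":"number"}},"twist":{"type":"array","items":{"type":"number"}},"jaw":{"type":"number"}}}},"newtons":{"type":"number"}},"required":["plan"]}

```bash
mkdir -p pics; python3 - <<'E'
from cell import env
import cv2
o=env.get_obs();print(o)
for n in("scene","top"):
    c=env.read_camera(n);cv2.imwrite(f"pics/{n}0.png",c["img"][:,:,::-1]);print(c["camera_matrix"],c["R"],c["t"])
E
```

```text
{'time_s': 0.0, 'qpos': array([-74.42271161,  18.43943468,  -4.01436258,  83.17637909,
         1.29753522,  78.54058466,  -3.26156376]), 'joint_velocities': array([-0.08323606,  0.09039084, -0.03416191,  0.00140426, -0.05326816,
       -0.06483075,  0.0241493 ]), 'effort': array([-4.48854435e-04, -4.91285455e+01, -4.04097615e-01, -3.12529778e+01,
       -6.39441842e-02,  4.39861254e-02,  1.96945653e-04]), 'tool_pos': array([0.16570122, 0.62830593, 0.40364384]), 'tool_rot': array([-1.79888983e+02,  8.67616463e-03,  1.65230335e+02]), 'force': array([ 0.45533812, -0.31333337,  0.03317138]), 'wrist_torque': array([-0.00370678, -0.02695962, -0.00595068]), 'grasp_force': 0.0, 'grip_width': 0.08699095725646525}
[[509.06405884   0.         316.88493098]
 [  0.         509.06405884 231.41062812]
 [  0.           0.           1.        ]] [[ 0.73620589  0.67673457 -0.00558605]
 [ 0.38437526 -0.42491919 -0.81957265]
 [-0.55700677  0.60122708 -0.57294804]] [-0.39526224 -0.13813974  1.61283959]
[[590.88989045   0.         305.94197066]
 [  0.         590.88989045 224.0197708 ]
 [  0.           0.           1.        ]] [[-0.02327261 -0.99963889 -0.01343389]
 [-0.99357007  0.02461644 -0.11051042]
 [ 0.1108012   0.01077564 -0.99378417]] [-0.0023405   0.55562952  1.48437571]
```

View pics/scene0.png

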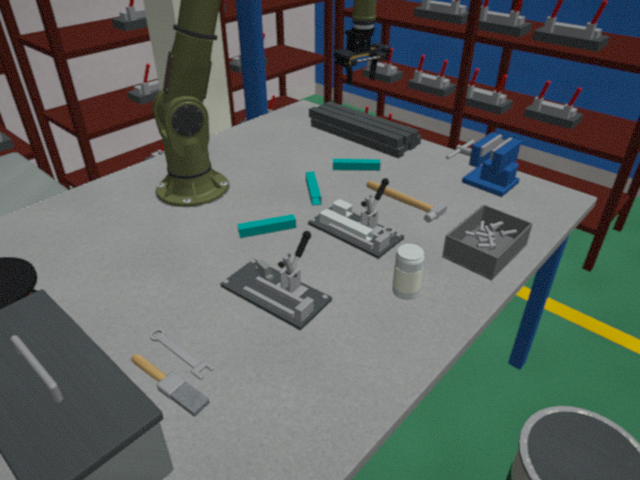

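View pics/top0.png

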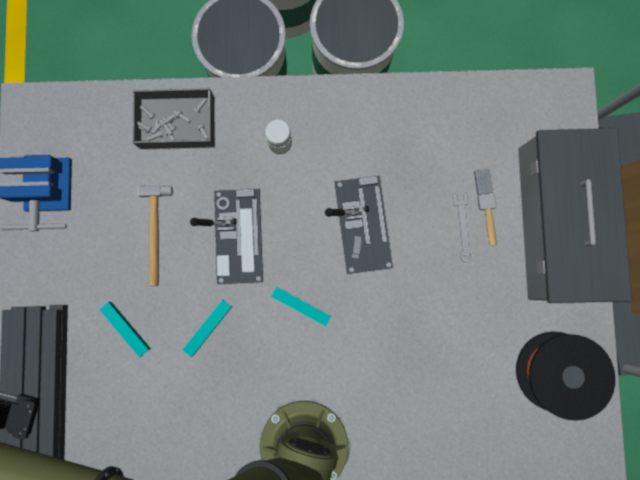

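Top view: jig A is at about (238,236), with the bright tube at (247,240), the offcut at (223,265), the nut at (223,202) and the knob near (196,222). Jig B at (363,224) is empty and has the magnet at (357,247).
What could be taken for the tube: bright tube (247,240), turquoise bars (124,329), (207,328) and (301,306), offcut (223,265). I choose (247,240) and check it in a close crop.

```bash
cat > h.py <<'E'
import numpy as np,cv2
from cell import env
def ray(c,u,v,z):
    K,R,t=c["camera_matrix"],c["R"],c["t"]
    d=R.T@np.linalg.solve(K,[u,v,1]);o=-R.T@t
    return o+d*(z-o[2])/d[2]
def proj(c,X):
    p=c["camera_matrix"]@(c["R"]@np.asarray(X)+c["t"]);return p[:2]/p[2]
def save(c,n,x0,y0,x1,y1,s):
    cv2.imwrite(n,cv2.resize(c["img"][y0:y1,x0:x1,::-1],None,fx=s,fy=s,interpolation=cv2.INTER_CUBIC))
E
python3 - <<'E'
from h import *
c=env.read_camera("top");save(c,"pics/t1.png",180,175,280,295,5)
g=c["img"].min(2)
m=((g>165)).astype(np.uint8); 
n,l,s,ce=cv2.connectedComponentsWithStats(m[175:295,180:280])
for i in range(1,n):
    if s[i][4]>30:
        pts=np.argwhere(l==i)[:,::-1].astype(np.float32)+[180,175]
        r=cv2.minAreaRect(pts.astype(np.float32));print(s[i],r,[ray(c,*p,.042).round(4) for p in cv2.boxPoints(r)])
E
```

```text
[ 60  34  14  63 705] ((246.21722412109375, 239.93128967285156), (62.23024368286133, 11.550764083862305), 87.70938873291016) [array([0.5968, 0.1539, 0.042 ]), array([0.5973, 0.1243, 0.042 ]), array([0.4386, 0.1201, 0.042 ]), array([0.4382, 0.1493, 0.042 ])]
[ 37  81  12  19 204] ((222.5, 265.0), (18.0, 11.0), 90.0) [array([0.4782, 0.2115, 0.042 ]), array([0.4775, 0.1836, 0.042 ]), array([0.4321, 0.184 , 0.042 ]), array([0.4327, 0.2118, 0.042 ])]
```

View pics/t1.png

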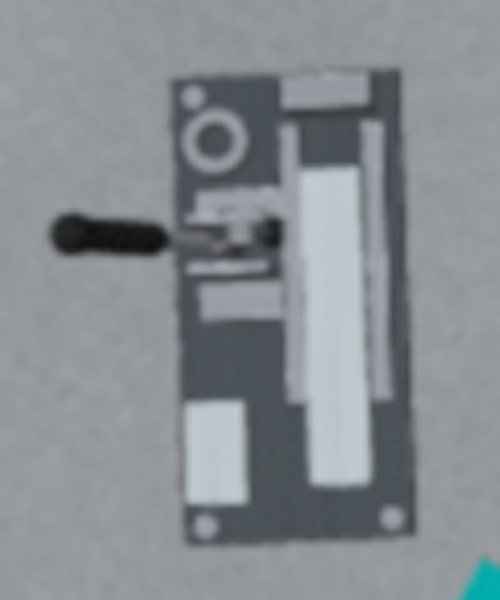

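The crop confirms a bright tube between the rails with its far end short of the stop (crop y 168, stop face about 107). The knob is at crop (70,234). Now I'll work out the jig frame.

```bash
python3 - <<'E'
from h import *
c=env.read_camera("top")
q=lambda a,b,z:ray(c,180+(a+.5)/5-.5,175+(b+.5)/5-.5,z)
P=[q(*p,.012) for p in((172,80),(187,545),(414,535),(400,70))]
print("plate",np.round(P,4))
for a,b in((1,0),(2,3)):
    d=P[b]-P[a];print("yaw",np.degrees(np.arctan2(d[1],d[0])),np.linalg.norm(d))
x=P[0]+P[3]-P[1]-P[2];x[2]=0;x/=np.linalg.norm(x);y=np.array([-x[1],x[0],0])
m=sum(P)/4;O=m-x*-.0075-y*.025;O[2]=0
print("O",O,"yaw",np.degrees(np.arctan2(x[1],x[0])))
J=lambda p:np.round([(p-O)@x,(p-O)@y],4)
print("stop",J(q(282,106,.046)),J(q(368,106,.046)))
print("tube far",J(q(299,169,.042)),J(q(358,168,.042)),"near",J(q(310,487,.042)),J(q(371,485,.042)))
k=q(70,234,.13);print("knob",k,J(k))
W=lambda a,b,z:O+x*a+y*b+[0,0,z]
print("knob pred",W(.02,.115,.13),"stop pred",W(.09,0,.0))
s=env.read_camera("scene");print("scene knob pred px",proj(s,W(.02,.115,.13)),"stop",proj(s,W(.09,0,.046)))
E
```

```text
plate [[0.6515 0.2231 0.012 ]
 [0.409  0.2169 0.012 ]
 [0.4114 0.0999 0.012 ]
 [0.6537 0.1036 0.012 ]]
yaw 1.4806573342926557 0.242566715345794
yaw 0.8672750113766289 0.2423803641536953
O [0.53940692 0.1360277  0.        ] yaw 1.1740840265382964
stop [0.0918 0.0233] [ 0.0898 -0.0207]
tube far [0.0595 0.0161] [ 0.0586 -0.0141] near [-0.1028  0.0156] [-0.1032 -0.0153]
knob [0.55736784 0.25294479 0.13      ] [0.0204 0.1165]
knob pred [0.55704635 0.25141336 0.13      ] stop pred [0.62938803 0.13787182 0.        ]
scene knob pred px [384.89101543 180.69752172] stop [379.08672838 234.30439835]
```

Emit:
servo_tool(plan=[{"xyz": [-3.7, -4.15, 0], "twist": [0, 0, -1.6], "jaw": 1}, {"xyz": [-7.4, -8.3, 0], "twist": [0, 0, -3.2], "jaw": 1}, {"xyz": [-11, -12.5, 0], "twist": [0, 0, -4.8], "jaw": 1}, {"xyz": [-14.7, -16.6, 0], "twist": [0, 0, -6.4], "jaw": 1}, {"xyz": [-18.4, -20.8, 0], "twist": [0, 0, -8], "jaw": 1}, {"xyz": [-20, -22.6, 0], "twist": [0, 0, -12], "jaw": 1}, {"xyz": [-22, -25, 0], "twist": [0, 0, -16], "jaw": 1}, {"xyz": [-25, -28.3, 0], "twist": [0, 0, -16], "jaw": 1}, {"xyz": [-27.5, -31.1, 0], "twist": [0, 0, -16], "jaw": 1}, {"xyz": [-27.5, -31.1, 0], "twist": [0, 0, -16], "jaw": 1}], newtons=20)

```text
time_s: 1.08
tool_pos: [0.3529, 0.2554, 0.4049]
tool_rot: [180.0, 0.0, -178.8]
force: [1.4, 1.2, 0.9]
grip_width: 0.0283
grasp_force: 0.0
```

Emit:
servo_tool(plan=[{"xyz": [-2, -4, 0], "twist": [0, 0, 0], "jaw": 1}, {"xyz": [-4, -8, 0], "twist": [0, 0, 0], "jaw": 1}, {"xyz": [-5.9, -12.3, 0], "twist": [0, 0, 0], "jaw": 1}, {"xyz": [-5.9, -12.3, 3], "twist": [0, 0, 0], "jaw": 1}, {"xyz": [-5.9, -12.3, 6], "twist": [0, 0, 0], "jaw": 1}, {"xyz": [-5.9, -12.3, 9], "twist": [0, 0, 0], "jaw": 1}, {"xyz": [-5.9, -12.3, 12], "twist": [0, 0, 0], "jaw": 1}, {"xyz": [-5.9, -12.3, 14], "twist": [0, 0, 0], "jaw": 1}, {"xyz": [-5.9, -12.3, 14], "twist": [0, 0, 0], "jaw": 1}])

```text
time_s: 1.83
tool_pos: [0.4119, 0.1351, 0.2609]
tool_rot: [-179.8, -0.4, -178.8]
force: [-1.5, -0.5, 0.3]
grip_width: 0.0005
grasp_force: 0.0
```

```bash
python3 - <<'E'
from h import *
o=env.get_obs();print(o["tool_pos"],o["tool_rot"],o["grip_width"],o["force"])
c=env.read_camera("scene");save(c,"pics/s2.png",270,110,430,270,3.7)
E
```

```text
[0.41194638 0.13510203 0.26091469] [-179.78382674   -0.39726826 -178.79058513] 0.0004882922091881092 [-1.52558466 -0.5286763   0.32637491]
```

View pics/s2.png

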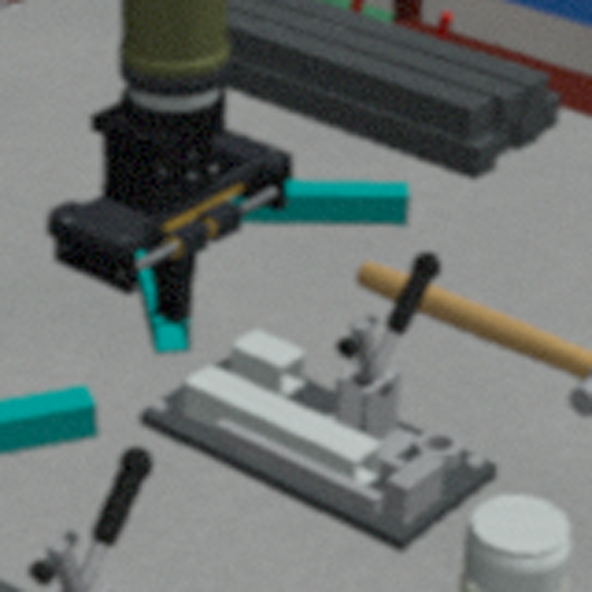

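The closed fingertips hang at crop (175,315), just behind the tube's near end at (190,400), with clear space to descend.

Emit:
servo_tool(plan=[{"xyz": [0, 0, 2.5], "twist": [0, 0, 0], "jaw": 1}, {"xyz": [0, 0, 4.5], "twist": [0, 0, 0], "jaw": 1}, {"xyz": [0, 0, 5.5], "twist": [0, 0, 0], "jaw": 1}, {"xyz": [0, 0, 5.5], "twist": [0, 0, 0], "jaw": 1}, {"xyz": [0, 0, 5.5], "twist": [0, 0, 0], "jaw": 1}])

```text
time_s: 2.3
tool_pos: [0.4146, 0.1362, 0.2108]
tool_rot: [180.0, 0.1, -178.8]
force: [0.3, 0.9, -0.2]
grip_width: 0.0003
grasp_force: 0.0
```

Emit:
servo_tool(plan=[{"xyz": [0, -0.2, 0.5], "twist": [0, 0, 0], "jaw": 1}, {"xyz": [-0.5, -0.2, 0.5], "twist": [0, 0, 0], "jaw": 1}, {"xyz": [-1, -0.2, 0.5], "twist": [0, 0, 0], "jaw": 1}, {"xyz": [-1.5, -0.2, 0.5], "twist": [0, 0, 0], "jaw": 1}, {"xyz": [-2, -0.2, 0.5], "twist": [0, 0, 0], "jaw": 1}, {"xyz": [-2.5, -0.2, 0.5], "twist": [0, 0, 0], "jaw": 1}, {"xyz": [-3, -0.2, 0.5], "twist": [0, 0, 0], "jaw": 1}, {"xyz": [-3.4, -0.2, 0.5], "twist": [0, 0, 0], "jaw": 1}, {"xyz": [-3.7, -0.2, 0.5], "twist": [0, 0, 0], "jaw": 1}, {"xyz": [-3.7, -0.2, 0.5], "twist": [0, 0, 0], "jaw": 1}])

```text
time_s: 3.13
tool_pos: [0.4518, 0.1348, 0.2048]
tool_rot: [-180.0, 0.1, -178.8]
force: [0.3, -0.7, -0.2]
grip_width: 0.0003
grasp_force: 0.0
```

Emit:
servo_tool(plan=[{"xyz": [-0.2, 0, 0], "twist": [0, 0, 0], "jaw": 1}, {"xyz": [-0.4, 0, 0], "twist": [0, 0, 0], "jaw": 1}, {"xyz": [-0.4, 0, 0], "twist": [0, 0, 0], "jaw": 1}])

```text
time_s: 3.38
tool_pos: [0.4552, 0.1349, 0.2047]
tool_rot: [-180.0, 0.0, -178.8]
force: [-1.2, -0.6, 1.4]
grip_width: 0.0002
grasp_force: 0.6
```

Emit:
servo_tool(plan=[{"xyz": [-0.2, 0, 0], "twist": [0, 0, 0], "jaw": 1}, {"xyz": [-0.4, 0, 0], "twist": [0, 0, 0], "jaw": 1}, {"xyz": [-0.4, 0, 0], "twist": [0, 0, 0], "jaw": 1}])

```text
time_s: 3.63
tool_pos: [0.4589, 0.135, 0.2047]
tool_rot: [-180.0, -0.1, -178.8]
force: [-3.9, 0.8, 2.1]
grip_width: 0.0008
grasp_force: 1.9
```

Emit:
servo_tool(plan=[{"xyz": [-0.2, 0, 0], "twist": [0, 0, 0], "jaw": 1}, {"xyz": [-0.3, 0, 0], "twist": [0, 0, 0], "jaw": 1}, {"xyz": [-0.3, 0, 0], "twist": [0, 0, 0], "jaw": 1}])

```text
time_s: 3.88
tool_pos: [0.4601, 0.1351, 0.2042]
tool_rot: [-180.0, -0.4, -178.7]
force: [-10.4, -0.1, 7.9]
grip_width: 0.0001
grasp_force: 5.2
```

```bash
python3 - <<'E'
from h import *
o=env.get_obs();print(o["tool_pos"],o["force"])
c=env.read_camera("top");save(c,"pics/t3.png",200,180,280,290,5)
E
```

```text
[0.46011225 0.13507709 0.20421802] [-10.44278164  -0.07869226   7.94377432]
```

View pics/t3.png

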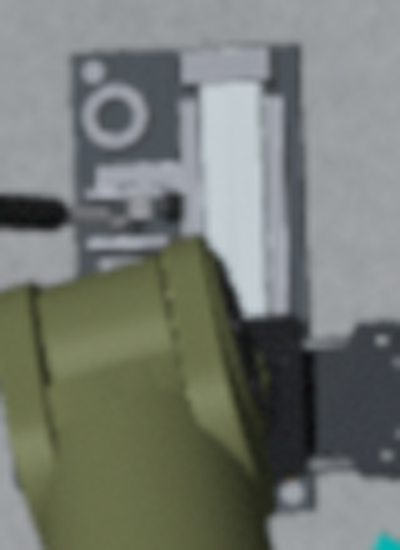

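Resistance rose to 10 N without further motion. The picture shows the tube's far end touching the stop at crop (225,80), so it is home. Back off, rise, and go outside the knob.

Emit:
servo_tool(plan=[{"xyz": [0, 0, 0], "twist": [0, 0, 0], "jaw": 1}, {"xyz": [0, 0, 0], "twist": [0, 0, 0], "jaw": 1}, {"xyz": [0.8, 0, 0], "twist": [0, 0, 0], "jaw": 1}, {"xyz": [1.5, 0, 0], "twist": [0, 0, 0], "jaw": 1}, {"xyz": [1.5, 0, -3], "twist": [0, 0, 0], "jaw": 1}, {"xyz": [1.5, 0, -7], "twist": [0, 0, 0], "jaw": 1}, {"xyz": [1.5, 0, -11], "twist": [0, 0, 0], "jaw": 1}, {"xyz": [1.5, 0, -15], "twist": [0, 0, 0], "jaw": 1}, {"xyz": [1.5, 0, -19], "twist": [0, 0, 0], "jaw": 1}, {"xyz": [1.5, 0, -20], "twist": [0, 0, 0], "jaw": 1}])

```text
time_s: 4.77
tool_pos: [0.4486, 0.1346, 0.4118]
tool_rot: [179.7, 0.7, -178.8]
force: [1.2, 0.2, 0.1]
grip_width: 0.0003
grasp_force: 0.0
```

Emit:
servo_tool(plan=[{"xyz": [0, 4, 0], "twist": [0, 0, 0], "jaw": 1}, {"xyz": [0, 8, 0], "twist": [0, 0, 0], "jaw": 1}, {"xyz": [0, 12, 0], "twist": [0, 0, 0], "jaw": 1}, {"xyz": [-2, 15.5, 0], "twist": [0, 0, 0], "jaw": 1}, {"xyz": [-5, 16.1, 0], "twist": [0, 0, 0], "jaw": 1}, {"xyz": [-8, 16.1, 0], "twist": [0, 0, 0], "jaw": 1}, {"xyz": [-11, 16.1, 0], "twist": [0, 0, 0], "jaw": 1}, {"xyz": [-11.4, 16.1, 0], "twist": [0, 0, 0], "jaw": 1}, {"xyz": [-11.4, 16.1, 0], "twist": [0, 0, 0], "jaw": 1}])

```text
time_s: 5.52
tool_pos: [0.5592, 0.2973, 0.4037]
tool_rot: [-179.9, 0.1, -178.9]
force: [-1.0, -0.6, 0.3]
grip_width: 0.0005
grasp_force: 0.0
```

```bash
python3 - <<'E'
from h import *
o=env.get_obs();print(o["tool_pos"],o["tool_rot"],o["force"])
c=env.read_camera("scene");save(c,"pics/s4.png",270,110,430,270,3.7)
E
```

```text
[0.55921403 0.29727647 0.40370431] [-1.79902554e+02  5.99578947e-02 -1.78927824e+02] [-0.97987907 -0.62891258  0.29430321]
```

View pics/s4.png

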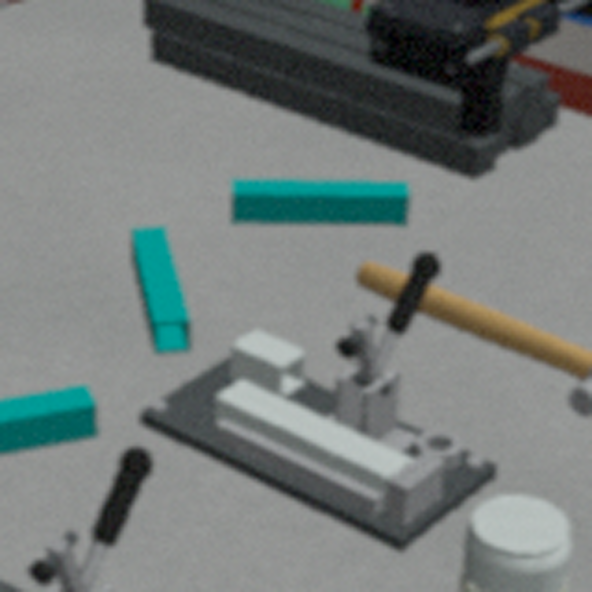

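The tube is flush with the stop at crop (400,480), and the clamp is still open with its knob at (426,265). The fingers are outside the knob, so I descend to tip z of about 0.118.

Emit:
servo_tool(plan=[{"xyz": [0.2, 0, 3.5], "twist": [0, 0, 0], "jaw": 1}, {"xyz": [0.2, 0, 7], "twist": [0, 0, 0], "jaw": 1}, {"xyz": [0.2, 0, 9.5], "twist": [0, 0, 0], "jaw": 1}, {"xyz": [0.2, 0, 10.4], "twist": [0, 0, 0], "jaw": 1}, {"xyz": [0.2, 0, 10.4], "twist": [0, 0, 0], "jaw": 1}, {"xyz": [0.2, 0, 10.4], "twist": [0, 0, 0], "jaw": 1}])

```text
time_s: 6.07
tool_pos: [0.5552, 0.2984, 0.302]
tool_rot: [179.9, 0.1, -178.7]
force: [0.1, 0.2, -0.2]
grip_width: 0.0007
grasp_force: 0.0
```

Emit:
servo_tool(plan=[{"xyz": [0, -0.6, 0], "twist": [0, 0, 0], "jaw": 1}, {"xyz": [0, -1.2, 0], "twist": [0, 0, 0], "jaw": 1}, {"xyz": [0, -1.8, 0], "twist": [0, 0, 0], "jaw": 1}, {"xyz": [0, -2.4, 0], "twist": [0, 0, 0], "jaw": 1}, {"xyz": [0, -3, 0], "twist": [0, 0, 0], "jaw": 1}, {"xyz": [0, -3.6, 0], "twist": [0, 0, 0], "jaw": 1}, {"xyz": [0, -4.2, 0], "twist": [0, 0, 0], "jaw": 1}])

```text
time_s: 6.65
tool_pos: [0.556, 0.263, 0.3043]
tool_rot: [179.1, 0.3, -178.5]
force: [-2.1, 19.8, 12.3]
grip_width: 0.0005
grasp_force: 10.3
```

Emit:
servo_tool(plan=[{"xyz": [0, -0.6, -0.4], "twist": [0, 0, 0], "jaw": 1}, {"xyz": [0, -1.2, -0.7], "twist": [0, 0, 0], "jaw": 1}, {"xyz": [0, -1.8, -0.95], "twist": [0, 0, 0], "jaw": 1}, {"xyz": [0, -2.4, -1.1], "twist": [0, 0, 0], "jaw": 1}, {"xyz": [0, -3, -1.2], "twist": [0, 0, 0], "jaw": 1}, {"xyz": [0, -3.6, -1.3], "twist": [0, 0, 0], "jaw": 1}])

```text
time_s: 7.15
tool_pos: [0.5575, 0.2218, 0.3159]
tool_rot: [179.7, 0.2, -178.7]
force: [1.6, 3.4, 3.4]
grip_width: 0.0007
grasp_force: 2.1
```

Emit:
servo_tool(plan=[{"xyz": [0, -0.5, 0], "twist": [0, 0, 0], "jaw": 1}, {"xyz": [0, -1, 0], "twist": [0, 0, 0], "jaw": 1}, {"xyz": [0, -1.5, 0], "twist": [0, 0, 0], "jaw": 1}, {"xyz": [0, -2, 0], "twist": [0, 0, 0], "jaw": 1}, {"xyz": [0, -2.5, 0], "twist": [0, 0, 0], "jaw": 1}, {"xyz": [0, -2.5, 0], "twist": [0, 0, 0], "jaw": 1}])

```text
time_s: 7.65
tool_pos: [0.5578, 0.1928, 0.3131]
tool_rot: [-179.9, -0.1, -178.9]
force: [-0.3, -0.6, -0.2]
grip_width: 0.0005
grasp_force: 0.0
```

```bash
python3 - <<'E'
from h import *
o=env.get_obs();print(o["tool_pos"],o["tool_rot"],o["force"])
c=env.read_camera("scene");save(c,"pics/s5.png",270,110,430,270,3.7)
E
```

```text
[0.55783685 0.19284918 0.31310175] [-1.79894665e+02 -6.90844142e-02 -1.78913020e+02] [-0.26724341 -0.63050421 -0.24057243]
```

View pics/s5.png

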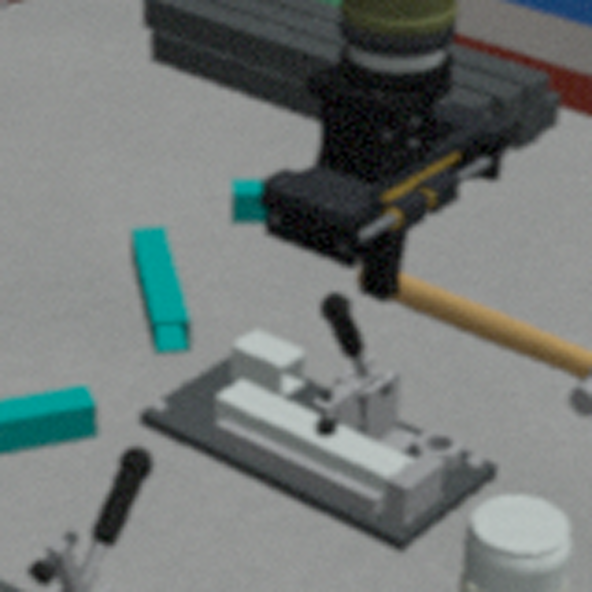

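The clamp has snapped over: the handle leans over the channel (knob at crop (335,308)), the pad is on the tube at (327,428), and the tube is still at the stop. Retreat.

Emit:
servo_tool(plan=[{"xyz": [0, 2, 0], "twist": [0, 0, 0], "jaw": 1}, {"xyz": [0, 4, 0], "twist": [0, 0, 0], "jaw": 1}, {"xyz": [0, 6, -2], "twist": [0, 0, 0], "jaw": 1}, {"xyz": [0, 8, -5], "twist": [0, 0, 0], "jaw": 1}, {"xyz": [0, 11, -8], "twist": [0, 0, 0], "jaw": 1}, {"xyz": [0, 14, -10], "twist": [0, 0, 0], "jaw": 1}, {"xyz": [0, 17, -10], "twist": [0, 0, 0], "jaw": 1}, {"xyz": [0, 17, -10], "twist": [0, 0, 0], "jaw": 1}, {"xyz": [0, 17, -10], "twist": [0, 0, 0], "jaw": 1}, {"xyz": [0, 17, -10], "twist": [0, 0, 0], "jaw": 1}])

```text
time_s: 8.53
tool_pos: [0.5541, 0.3646, 0.4128]
tool_rot: [-179.9, -0.1, -178.8]
force: [0.5, -1.0, 0.6]
grip_width: 0.0006
grasp_force: 0.0
```

```bash
python3 - <<'E'
from h import *
c=env.read_camera("top");save(c,"pics/t6.png",180,165,300,295,4)
E
```

```text
(no output)
```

View pics/t6.png

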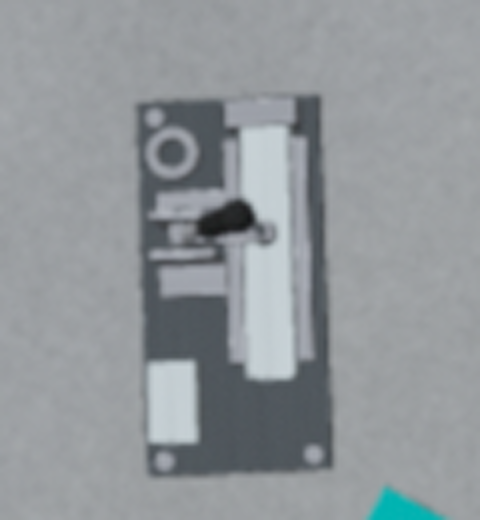

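The tube's far end meets the stop at crop (265,126), the clamp is closed on it (knob about (240,212)), and the nut and offcut have not moved. Handing in.

```bash
python3 -c "
from cell import env
print(env.sign_off())"
```

```text
the job is handed in; nothing more can be done
None
```

The tube was pushed home against jig A's end stop, the clamp snapped closed on it, and the job is handed in; the last picture showed the tube at the stop and jig A's nut and offcut in place, but no verdict came back.

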